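# Set a glazed bead on the spray spindle with spring tongs

### The arm

A 6-joint arm with a two-finger parallel gripper is mounted at the origin on the work surface. World frame = base frame: x ahead of the robot, y to its left, z up, the work surface at z = 0. Lengths are in m, angles in rad, forces in N, time in s.
With the tool pointing down it reaches from about 0.3 to 0.95 m from the base axis. Payload 3.1 kg.
Tool frame: the origin (TCP) lies at the very end of the fingers, on their centre line; the grasp point (between the pads) lies 19 mm behind it; z points along the fingers, y is the line along which they close (so a half turn about z gives the same grasp; the last joint's range is limited). The gripper opens to 85 mm and grips with 20 to 120 N. Pads are 22 mm wide; open, the fingers measure 114 mm over their backs; the gripper's body (76 mm by 85 mm) begins 54 mm behind the grasp point. The pads swing forward as they close: fully open they stand 13 mm farther back than shut.
Start: joints at [1.24, 0.308, 1.634, -0, 1.2, -0.07], TCP at [0.161, 0.604, 0.231] pointing down, gripper open.
Joint ranges: [-3.06, 3.06], [-0.79, 1.96], [0.05, 2.63], [-1.19, 4.34], [0.05, 2.64], [-2.94, 2.94]. Speed limits (rad/s): [2.79, 2.79, 3.14, 3.14, 3.14, 3.14].

### API

Orientations are given as a unit quaternion [w, x, y, z].
In Python, from rig import ctrl, viewer, workorder gives the robot as it stands. The module is installed in compiled form; this text tells all that it offers.
- The arm moves only by the tool play_rows, never from a script. Its argument "rows" is a list of rows, each an object of numbers: "wx", "wy", "wz": the turn, a rotation vector about the tool's x, y, z in degrees; "dx", "dy", "dz": the shift along the tool's x, y, z in cm; "claw": the opening, from 0 (shut) to 1 (fully open). A call has 1 to 12 rows; each row shifts and turns the commanded pose from where the row before left it, along the tool's axes as they then stand; what a row does not reach is not made up. A row lasts 1/10 s, in which the tool goes at most 50 mm and 8.59 degrees, less where a joint would pass 70% of its speed; a pose out of reach is approached as far as the arm can. A call with a gripper value outside its range is refused whole. The fingers move at their own pace and stop on an object; "grip_force" is the grip in N (left out, the last holds). Time passes only in rows, so rows that do not move let the fingers close. It gives the time, the measured TCP pose, the force, the opening and the grip force at its end, in the units of the state.
- ctrl.state(): the state, without advancing time (a new reading comes with each control period).
- viewer.grab_frame(name): name is "scene" or "top" or "wrist"; returns a dict with "frame" (480x640x3 uint8, red, green, blue), "z_map" (480x640 float32, m along the optical axis (not along the pixel's ray), 0 where there is no reading), "K" (3x3 intrinsics, pixels), "position" and "rotation" of the camera in the world; the wrist camera has in their place "hand_eye" (4x4, takes a point from camera to tool coordinates, whose origin is the TCP and whose axes are the flange's). Camera axes: x right, y down, z forward; pixel columns grow to the right and rows downward; lengths in m; the calibration is good to about 2 mm. A picture is of the moment at which its call begins: read the wrist's pose just before it.
- workorder.job_done(): hands the job in; it is judged then, once.
The state is a dict: "clock": time; "joints": joint angles; "dq": joint speeds; "joint_efforts": joint torques, N m; "tool_pos": TCP position; "tool_rot": TCP orientation; "contact_force": force on the tool from outside, world axes, zero at the start; "ft_torque": the same for the moment, N m; "gripper_width": finger opening in m; "grasp_force": force on a finger pad.
Only numpy, scipy, OpenCV 4.12 (cv2) and the standard library are available. Lean on these libraries where they do the work, as an engineer would, in place of code of your own. Each camera call takes 0.05 s, during which the arm holds its last target. There are 200 camera calls.

### The job

Take the spring tongs from their wooden stand and, squeezing them, pick up the barrel-shaped ceramic bead with the hole through it from the ware board; its glaze is fresh, so never touch it with the gripper itself. Thread the bead over the spindle's pin and press the stiff sliding seat under it down until you feel it bottom out, firmly but without forcing it, then let go of the bead. Put the tongs back upright in their stand and leave everything else where it is.

Things in the scene. Friction and masses are not known exactly. Their poses are not given: they have to be found in the camera images.
- tongs: Plain steel U-shaped spring tongs, 103 mm tall, 70 g, standing tips down. Origin midway between the two tip ends (bottom); z up to the bow joining the arms, y the way the arms spread and close, x across the 20 mm wide, 4 mm thick straps. Arms hinge at z = 96 mm and move alike. A spring holds them open: 61 mm over the tips, 49 mm between the jaws. Squeezed parallel: 34 mm outside, 22 mm between.
- tongs_grip (a point): Where the fingertips belong, on the tongs' axis, 52 mm above the tips; hold from above, fingers either side of the straps along y. Outer width here 46 mm at rest (40 mm when 23 mm higher), 35 mm with the bead gripped. Fingers 33 to 43 mm apart keep hold of the tongs; 41 to 43 frees the bead, over 45 drops the tongs. Just below, shoulders stick out 10 mm for fingertips to push down on.
- tongs_bow (a point): Top of the tongs' bow, 51 mm above point tongs_grip; must fit under the gripper's body. Squeezing takes about 3 to 5 N a side at rest and 6 to 10 N with the bead gripped; of what the gripper pushes beyond that, about 0.4 reaches the tips, so 25 to 50 N of grip holds the bead well.
- tongs_lip (a point): Underside of the inner lips, on the tongs' axis, 16 mm above the tips: above each 16 mm high jaw face a lip 4 mm high stands 4 mm further in; closed, it comes over the bead's top and carries the downward push. So close with this point at or up to 2 mm above the bead's top (tips about 6 to 8 mm above its underside).
- stand: Wooden tong stand, fixed. Base plate 90 x 130 x 6 mm, pocket block 44 mm (x) by 88 mm (y) by 42 mm high, its open-topped pocket 30 by 74 mm inside with its floor 7 mm above the underside, where the tong tips stand, the tongs' y along the stand's y. Origin at the centre of the underside, z up.
- board: Plywood ware board, fixed, 130 x 270 x 12 mm. Origin at the centre of the underside.
- bead: White ceramic barrel bead: upright cylinder 26 mm in diameter, 22 mm high, with an 11 mm hole right through along its z. About 30 g. Stands on the board. Origin at the centre of its underside.
- dome: White solid ceramic dome, 34 mm across, 19 mm high, on the board; bystander. Origin at the centre of its underside.
- foot: White solid square ceramic foot, 26 x 26 x 16 mm, on the board; bystander. Origin at the centre of its underside.
- spindle: Spray spindle, fixed: dark steel disc foot 84 mm across and 18 mm high, a stem, and an upright pin 8 mm in diameter whose chamfered top is 112 mm above the table. Origin at the centre of the underside, z up.
- pin_tip (a point): Centre of the top of the spindle's pin.
- seat_top (a point): Centre of the top face of the black rubber seat, a sleeve 32 mm across on the pin, where the bead is to rest. It slides down with a steady drag of about 4 N and stays where left; it bottoms out on a hidden stop 6 to 20 mm below its start, which differs each time and can only be felt: the push rises steeply. Firm means 7 N or more held for a moment; over 25 N is forcing it.
- mug: Blue-grey mug, 90 mm high, 84 mm across; bystander. Origin at the centre of its underside.
- jug: White jug, 150 mm high, 86 mm across, handle to its y; bystander. Origin at the centre of its underside.

How it is judged:
On the way, in this order (a step that is already met when the one before it is completed fails the run):
1. the tongs are lifted out of the stand (z of tongs in the frame of stand above 0.045 m and contact force between the fingers and tongs above 0.5 N), for 0.1 s.
2. the bead is lifted off the board in the tongs (z of bead in the frame of board above 0.03 m and contact force between tongs and bead above 0.5 N and contact force between bead and board below 0.05 N), for 0.2 s.
3. the bead, on the pin, presses the bottomed seat with at least 7 N (horizontal distance between bead and seat_top below 0.004 m and z of bead in the frame of seat_top below 0.003 m and contact force between bead and spindle above 7 N), for 0.2 s.
At the end, for the whole second after the job is handed in: The bead sits level on the seat, around the pin (within 4 mm of its centre, underside within 3 mm of the seat's top face, tilt under 7 degrees), let go and at rest; the tongs stand upright in the stand's pocket (within 14 mm of its centre, tips on its floor, tilt under 11 degrees), at rest (horizontal distance between bead and seat_top below 0.004 m and z of bead in the frame of seat_top between -0.003 and 0.003 m and angle between bead's own z axis and vertical below 0.12 rad and linear speed of each of bead, tongs below 0.02 m/s and contact force between tongs and bead below 0.05 N and horizontal distance between tongs and stand below 0.014 m and z of tongs in the frame of stand below 0.014 m and angle between tongs's own z axis and vertical below 0.2 rad); the robot touches nothing.
It fails at once if the gripper's fingers or the arm touch the freshly glazed bead (contact force between any of the fingers, the arm and bead above 0.2 N).
It fails at once if the bead is forced onto the spindle with more than 25 N (contact force between bead and spindle above 25 N).
It fails at once if another thing is moved by more than 15 mm (distance of any of dome, foot, mug, jug from where it was at the start of the episode above 0.015 m).
It also fails if it takes over 67 s, if anything falls off the work surface, if the arm or the gripper's body presses on something with over 40 N, if the wrist force passes 120 N, or if a joint passes its speed limit or range.

## Working session

There is one attempt and no reset: what is moved stays moved. The work goes in short steps, Python scripts to look and compute and a tool call to move; the robot and the scene stay as the last step left them, time stands still between calls to the robot, and variables do not carry over. Pictures are saved under pics/ and viewed, at most 13 in all, crops included, and the job is handed in when it is done.

Besides the shell and the picture viewer there is one more tool, called after "Request:" in YAML: its name, and indented under it one key for each argument. play_rows: Moves the arm, as the interface text tells. Its arguments: {"type":"object","properties":{"rows":{"type":"array"},"grip_force":{"type":"number"}},"required":["rows"]}

```bash
mkdir -p pics; cat > h.py <<'E'
import numpy as np, cv2
from rig import ctrl, viewer, workorder
from scipy.spatial.transform import Rotation as R
def grab(n):
    s=ctrl.state(); f=viewer.grab_frame(n)
    if 'hand_eye' in f:
        q=s['tool_rot']; T=np.eye(4); T[:3,:3]=R.from_quat([q[1],q[2],q[3],q[0]]).as_matrix(); T[:3,3]=s['tool_pos']
        T=T@np.array(f['hand_eye']); f['position']=T[:3,3]; f['rotation']=T[:3,:3]
    else:
        r=np.array(f['rotation'])
        f['rotation']=r if r.shape==(3,3) else R.from_quat([r[1],r[2],r[3],r[0]]).as_matrix()
    f['position']=np.array(f['position']); return f
def cloud(f):
    v,u=np.mgrid[:480,:640]; z=f['z_map']; K=np.array(f['K'])
    p=np.stack([(u-K[0,2])/K[0,0]*z,(v-K[1,2])/K[1,1]*z,z],-1)
    P=p@f['rotation'].T+f['position']; P[z==0]=np.nan; return P
def plane(f,uv,h):
    uv=np.atleast_2d(np.array(uv,float)); K=np.array(f['K'])
    d=np.c_[(uv-K[[0,1],[2,2]])/K[[0,1],[0,1]],np.ones(len(uv))]@f['rotation'].T
    return f['position']+d*((h-f['position'][2])/d[:,2])[:,None]
def save(f,n): cv2.imwrite('pics/'+n,cv2.cvtColor(f['frame'],cv2.COLOR_RGB2BGR))
E
python3 - <<'E'
from h import *
import pickle
for n in ('top','scene'):
    f=grab(n); save(f,n+'0.png'); pickle.dump(f,open(n+'.pkl','wb')); print(n,f['position'],np.round(f['rotation'],3).tolist(),np.array(f['K']).tolist())
s=ctrl.state(); print(s)
E
```

```text
top [0.34939339 0.01237135 1.75967288] [[0.003, -0.995, 0.103], [-1.0, -0.005, -0.021], [0.021, -0.103, -0.994]] [[576.3434739097993, 0.0, 322.3588997653615], [0.0, 576.3434739097993, 228.1629052351152], [0.0, 0.0, 1.0]]
scene [1.1390257  0.84521881 0.97745097] [[-0.816, 0.356, -0.455], [0.578, 0.52, -0.629], [0.012, -0.776, -0.63]] [[501.79811491540914, 0.0, 314.3886247392969], [0.0, 501.79811491540914, 247.3530287351458], [0.0, 0.0, 1.0]]
{'clock': 0.1, 'joints': array([ 1.24029134e+00,  3.08928898e-01,  1.63506394e+00,  8.56627376e-07,
        1.19969677e+00, -6.96908217e-02]), 'dq': array([ 0.00206417, -0.0009893 , -0.00402343,  0.00036145,  0.00028811,
       -0.00089025]), 'joint_efforts': array([-1.90927640e-04, -4.16405046e+01, -2.77642912e+01, -2.02911142e-04,
        4.06708408e-03,  3.26503846e-05]), 'tool_pos': array([0.16094461, 0.60314888, 0.23015285]), 'tool_rot': array([-2.08792295e-04,  1.30037864e-01,  9.91508474e-01, -1.02747969e-03]), 'contact_force': array([ 0.4494854 , -0.20513982,  0.03232591]), 'ft_torque': array([-0.02961732,  0.00839746, -0.02384202]), 'grasp_force': 0.0, 'gripper_width': 0.08535807590631363}
```

View pics/top0.png

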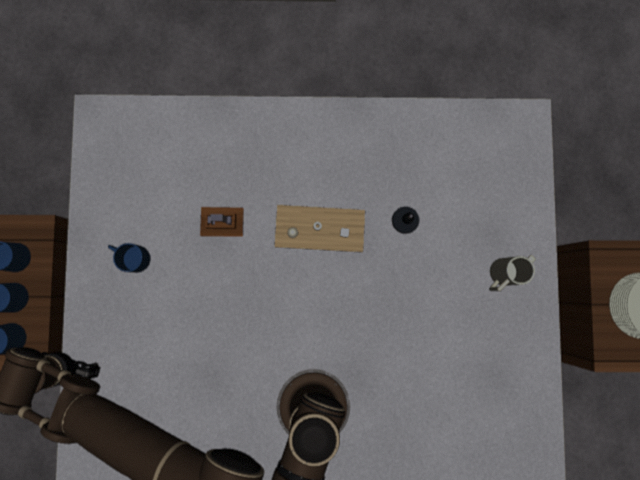

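View pics/scene0.png

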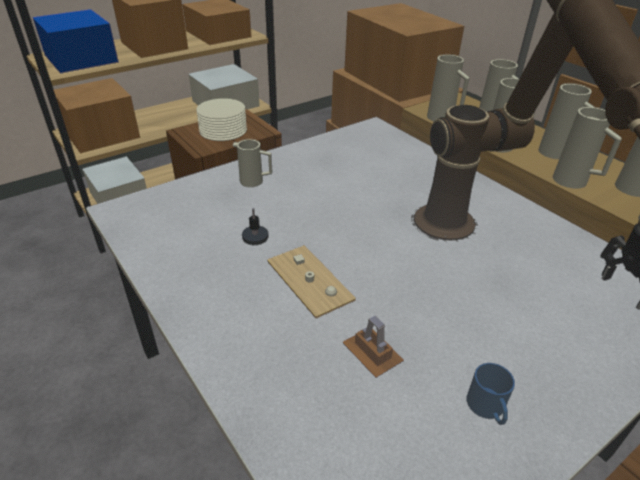

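The top view shows the stand with the tongs at (221,222), dome (292,232), bead with hole (317,225), foot (345,232), spindle (405,220), mug (130,257) and jug (512,270). The scene view agrees.

```bash
python3 - <<'E'
from h import *
import pickle
f=pickle.load(open('top.pkl','rb'));P=cloud(f)
def reg(u0,u1,v0,v1,zl,zh):
    q=P[v0:v1,u0:u1].reshape(-1,3); return q[(q[:,2]>zl)&(q[:,2]<zh)]
for n,a in dict(stand=(195,250,200,242,.003,.02),tongs=(195,250,200,242,.07,.13),block=(195,250,200,242,.034,.05),board=(265,375,200,258,.008,.018),bead=(305,330,215,236,.025,.045),dome=(282,303,220,243,.018,.045),foot=(335,356,222,242,.02,.04),disc=(385,425,200,240,.012,.025),pin=(385,425,200,240,.06,.13)).items():
    q=reg(*a)
    if len(q)>4:
        r=cv2.minAreaRect((q[:,:2]*1000).astype(np.float32)); print(n,len(q),np.round(q.mean(0),4),'rect',np.round(r[0],1),np.round(r[1],1),round(r[2],1))
s=ctrl.state(); print(R.from_quat(s['tool_rot'][[1,2,3,0]]).as_matrix().round(3).tolist())
w=grab('wrist'); print(w['hand_eye'],w['K'])
E
```

```text
stand 952 [0.5515 0.2811 0.0073] rect [553.7 281.9] [126.7 167.3] 0.4
tongs 113 [0.5498 0.2806 0.1056] rect [549.9 282.7] [41.7 20.6] 89.8
block 176 [0.5489 0.2829 0.0417] rect [550.4 283.3] [90.4 44.9] 88.4
board 2713 [ 0.531  -0.0161  0.0126] rect [530.6 -15.6] [175.3 333.6] 0.2
bead 44 [ 0.5359 -0.0089  0.034 ] rect [535.6  -9.2] [24.8 21.2] 0.1
dome 118 [0.5178 0.0658 0.0243] rect [519.6  67.9] [64.1 60.8] 0.4
foot 82 [ 0.5168 -0.0911  0.0284] rect [516.  -91.7] [47.9 39.7] 8.5
disc 424 [ 0.5556 -0.2755  0.0183] rect [ 556.8 -278.2] [ 84.4 107.9] 87.6
pin 97 [ 0.5562 -0.2765  0.0785] rect [ 557.2 -277.4] [29.4 30.6] 43.9
[[-0.966, 0.258, -0.001], [0.258, 0.966, -0.002], [0.0, -0.002, -1.0]]
[[ 3.16384595e-04 -9.65744603e-01 -2.59494242e-01  6.46850015e-02]
 [ 9.99999949e-01  3.18329955e-04  3.45254033e-05  3.21380021e-04]
 [ 4.92620682e-05 -2.59494239e-01  9.65744654e-01 -1.42419426e-01]
 [ 0.00000000e+00  0.00000000e+00  0.00000000e+00  1.00000000e+00]] [[375.01279868   0.         316.90813568]
 [  0.         375.01279868 237.38741026]
 [  0.           0.           1.        ]]
```

Request:
play_rows:
  rows:
    - {"wz": -7.5, "claw": 1}
    - {"wz": -7.5}
    - {"dx": -3.9, "dy": -3.0}
    - {"dx": -3.9, "dy": -3.0}
    - {"dx": -3.9, "dy": -3.0}
    - {"dx": -3.9, "dy": -3.0}
    - {"dx": -3.9, "dy": -3.0}
    - {"dx": -3.9, "dy": -3.0}
    - {"dx": -3.9, "dy": -3.0}
    - {"dx": -3.9, "dy": -3.0}
    - {"dx": -3.9, "dy": -3.0}
    - {"dx": -3.9, "dy": -3.0}

```text
invalid input
```

Request:
play_rows:
  rows:
    - {"dy": -2}
    - {}
    - {}

```text
invalid input
```

```bash
cat >> h.py <<'E'
def rel(goal,yaw=0):
    "tool-frame moves (cm, deg) to world goal, pointing down; yaw = angle of tool y from world +y"
    s=ctrl.state(); M=R.from_quat(np.array(s['tool_rot'])[[1,2,3,0]])
    c,t=np.cos(np.radians(yaw)),np.sin(np.radians(yaw))
    G=R.from_matrix(np.array([[-c,-t,0],[-t,c,0],[0,0,-1.]]))
    w=(M.inv()*G).as_rotvec(degrees=True); d=G.inv().apply(np.array(goal)-s['tool_pos'])*100
    print('turn',w.round(2),'then shift cm',d.round(2),'| at',np.round(s['tool_pos'],4),'F',np.round(s['contact_force'],2),'w',round(s['gripper_width'],4),'t',round(s['clock'],2))
E
python3 - <<'E'
from h import *
f=grab('wrist'); save(f,'w1.png'); P=cloud(f).reshape(-1,3)
rel([.55,.283,.2])
for n,zl,zh in (('tongs',.09,.13),('block',.036,.046),('base',.004,.009)):
    q=P[(P[:,2]>zl)&(P[:,2]<zh)&(abs(P[:,0]-.55)<.08)&(abs(P[:,1]-.283)<.1)]
    if len(q)>4:
        r=cv2.minAreaRect((q[:,:2]*1000).astype(np.float32)); print(n,len(q),q.min(0).round(4),q.max(0).round(4),'rect',np.round(r[0],1),np.round(r[1],1),round(r[2],1))
E
```

```text
turn [ -0.08  -0.02 -14.94] then shift cm [-38.9  -32.04   3.05] | at [0.161  0.6034 0.2305] F [-0.25 -0.05 -0.12] w 0.0853 t 0.2
```

View pics/w1.png

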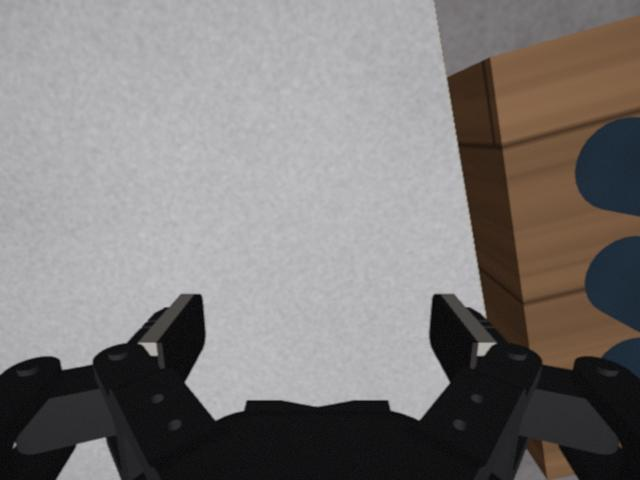

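The wrist view is still at the start pose, showing only the table; both move calls were refused. I'll send every field.

Request:
play_rows:
  rows:
    - {"wx": 0, "wy": 0, "wz": -7.5, "dx": 0, "dy": 0, "dz": 0, "claw": 1}
    - {"wx": 0, "wy": 0, "wz": -7.5, "dx": 0, "dy": 0, "dz": 0, "claw": 1}
    - {"wx": 0, "wy": 0, "wz": 0, "dx": -3.9, "dy": -3, "dz": 0, "claw": 1}
    - {"wx": 0, "wy": 0, "wz": 0, "dx": -3.9, "dy": -3, "dz": 0, "claw": 1}
    - {"wx": 0, "wy": 0, "wz": 0, "dx": -3.9, "dy": -3, "dz": 0, "claw": 1}
    - {"wx": 0, "wy": 0, "wz": 0, "dx": -3.9, "dy": -3, "dz": 0, "claw": 1}
    - {"wx": 0, "wy": 0, "wz": 0, "dx": -3.9, "dy": -3, "dz": 0, "claw": 1}
    - {"wx": 0, "wy": 0, "wz": 0, "dx": -3.9, "dy": -3, "dz": 0, "claw": 1}
    - {"wx": 0, "wy": 0, "wz": 0, "dx": -3.9, "dy": -3, "dz": 0, "claw": 1}
    - {"wx": 0, "wy": 0, "wz": 0, "dx": -3.9, "dy": -3, "dz": 0, "claw": 1}
    - {"wx": 0, "wy": 0, "wz": 0, "dx": -3.9, "dy": -3, "dz": 0, "claw": 1}
    - {"wx": 0, "wy": 0, "wz": 0, "dx": -3.9, "dy": -3, "dz": 0, "claw": 1}
  grip_force: 40

```text
clock: 1.4
tool_pos: [0.5527, 0.3027, 0.2311]
tool_rot: [-0.0, -0.0, 1.0, 0.0]
contact_force: [0.4, 0.6, -0.9]
gripper_width: 0.0859
grasp_force: 0.0
```

Request:
play_rows:
  rows:
    - {"dy": -2, "claw": 1}
    - {"claw": 1}
    - {"claw": 1}
  grip_force: 40

```text
invalid input
```

```bash
cat > m.py <<'E'
from h import *
def rects(P,c,items,rx=.08,ry=.1):
  for n,zl,zh in items:
    q=P[(P[:,2]>zl)&(P[:,2]<zh)&(abs(P[:,0]-c[0])<rx)&(abs(P[:,1]-c[1])<ry)]
    if len(q)>4:
        r=cv2.minAreaRect((q[:,:2]*1000).astype(np.float32)); print(n,len(q),q.min(0).round(4),q.max(0).round(4),'rect',np.round(r[0],1),np.round(r[1],1),round(r[2],1))
E
python3 - <<'E'
from m import *
rel([.55,.283,.2])
f=grab('wrist'); save(f,'w1.png'); P=cloud(f).reshape(-1,3)
rects(P,(.55,.283),(('bow',.106,.115),('mid',.08,.1),('block',.036,.046),('base',.003,.009)))
E
```

```text
turn [ 0.01 -0.01  0.05] then shift cm [ 0.27 -1.97  3.11] | at [0.5527 0.3027 0.2311] F [ 0.37  0.6  -0.86] w 0.0859 t 1.4
bow 1333 [0.5419 0.2634 0.106 ] [0.5622 0.3007 0.1123] rect [552.1 282. ] [37.3 20.2] 89.5
mid 92 [0.542  0.2622 0.08  ] [0.5624 0.3021 0.1   ] rect [544.4 285.8] [44.1 17.7] 62.7
block 1761 [0.5299 0.2376 0.036 ] [0.5742 0.3257 0.046 ] rect [552.2 281.7] [88.1 44.3] 89.8
base 7008 [0.507  0.2166 0.003 ] [0.5978 0.3468 0.009 ] rect [552.3 281.7] [130.2  90. ] 89.4
```

View pics/w1.png

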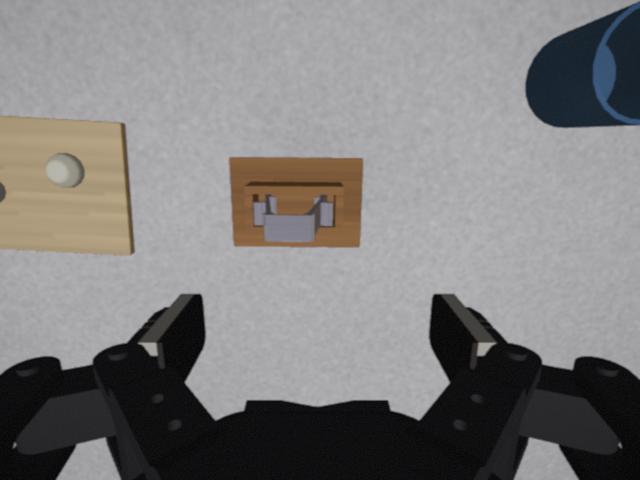

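The wrist view shows the stand at (297,200) with the tongs' bow at (290,225), and the board's edge with the dome to the left. Stand and tongs are centred at (0.552, 0.282), square to the world axes.

Request:
play_rows:
  rows:
    - {"wx": 0, "wy": 0, "wz": 0, "dx": 0.06, "dy": -2.07, "dz": 0, "claw": 1}
    - {"wx": 0, "wy": 0, "wz": 0, "dx": 0, "dy": 0, "dz": 3.5, "claw": 1}
    - {"wx": 0, "wy": 0, "wz": 0, "dx": 0, "dy": 0, "dz": 3.5, "claw": 1}
    - {"wx": 0, "wy": 0, "wz": 0, "dx": 0, "dy": 0, "dz": 3.5, "claw": 1}
    - {"wx": 0, "wy": 0, "wz": 0, "dx": 0, "dy": 0, "dz": 3.5, "claw": 1}
    - {"wx": 0, "wy": 0, "wz": 0, "dx": 0, "dy": 0, "dz": 2, "claw": 1}
    - {"wx": 0, "wy": 0, "wz": 0, "dx": 0, "dy": 0, "dz": 1.1, "claw": 1}
    - {"wx": 0, "wy": 0, "wz": 0, "dx": 0, "dy": 0, "dz": 0, "claw": 0.49}
    - {"wx": 0, "wy": 0, "wz": 0, "dx": 0, "dy": 0, "dz": 0, "claw": 0.49}
    - {"wx": 0, "wy": 0, "wz": 0, "dx": 0, "dy": 0, "dz": 0, "claw": 0.49}
    - {"wx": 0, "wy": 0, "wz": 0, "dx": 0, "dy": 0, "dz": 0, "claw": 0.49}
    - {"wx": 0, "wy": 0, "wz": 0, "dx": 0, "dy": 0, "dz": 0, "claw": 0.49}
  grip_force: 40

```text
clock: 2.65
tool_pos: [0.5526, 0.2844, 0.0625]
tool_rot: [0.002, -0.0, 1.0, 0.001]
contact_force: [-0.7, 0.6, 5.9]
gripper_width: 0.0422
grasp_force: 6.8
```

Request:
play_rows:
  rows:
    - {"wx": 0, "wy": 0, "wz": 0, "dx": 0, "dy": 0, "dz": -1, "claw": 0.49}
    - {"wx": 0, "wy": 0, "wz": 0, "dx": 0, "dy": 0, "dz": -2, "claw": 0.49}
    - {"wx": 0, "wy": 0, "wz": 0, "dx": 0, "dy": 0, "dz": -2, "claw": 0.49}
    - {"wx": 0, "wy": 0, "wz": 0, "dx": 0, "dy": 0, "dz": -2, "claw": 0.49}
    - {"wx": 0, "wy": 0, "wz": 0, "dx": 0, "dy": 0, "dz": -2, "claw": 0.49}
    - {"wx": 0, "wy": 0, "wz": 0, "dx": 0, "dy": 0, "dz": -2, "claw": 0.49}
    - {"wx": 0, "wy": 0, "wz": 0, "dx": 0, "dy": 0, "dz": -2, "claw": 0.49}
    - {"wx": 0, "wy": 0, "wz": 0, "dx": 0, "dy": 0, "dz": -1, "claw": 0.49}
    - {"wx": 0, "wy": 0, "wz": 0, "dx": 0, "dy": 0, "dz": 0, "claw": 0.49}
    - {"wx": 0, "wy": 0, "wz": 0, "dx": 0, "dy": 0, "dz": 0, "claw": 0.49}
  grip_force: 40

```text
clock: 3.65
tool_pos: [0.5504, 0.2833, 0.1996]
tool_rot: [-0.0, -0.001, 1.0, -0.0]
contact_force: [-0.3, -0.1, -0.7]
gripper_width: 0.0418
grasp_force: 4.8
```

```bash
python3 - <<'E'
from m import *
rel([.536,-.009,.2])
f=grab('wrist'); save(f,'w2.png'); P=cloud(f)
s=grab('scene'); save(s,'s2.png')
E
```

```text
turn [-0.03 -0.06  0.06] then shift cm [  1.44 -29.23  -0.04] | at [0.5504 0.2833 0.1996] F [-0.33 -0.1  -0.66] w 0.0418 t 3.65
```

View pics/w2.png

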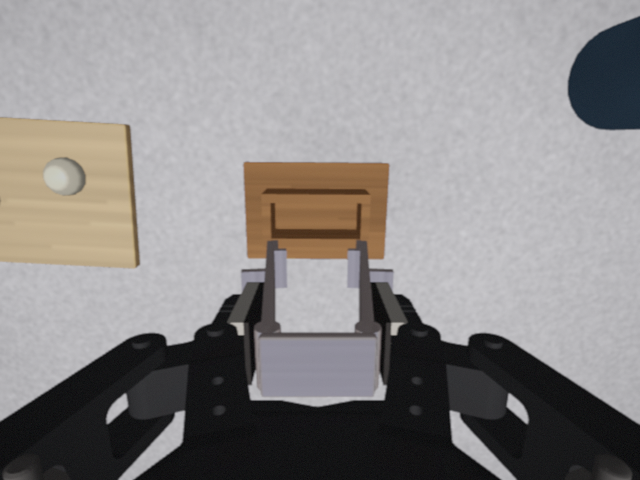

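The tongs hang straight in the fingers (bow 255–378 × 335–395, jaws at v≈240–290), and the pocket below is empty at (317,215).

Request:
play_rows:
  rows:
    - {"wx": 0, "wy": 0, "wz": 0, "dx": 0.5, "dy": -4, "dz": 0, "claw": 0.49}
    - {"wx": 0, "wy": 0, "wz": 0, "dx": 0.5, "dy": -4, "dz": 0, "claw": 0.49}
    - {"wx": 0, "wy": 0, "wz": 0, "dx": 0.5, "dy": -4, "dz": 0, "claw": 0.49}
    - {"wx": 0, "wy": 0, "wz": 0, "dx": 0.5, "dy": -4, "dz": 0, "claw": 0.49}
    - {"wx": 0, "wy": 0, "wz": 0, "dx": 0.5, "dy": -4, "dz": 0, "claw": 0.49}
    - {"wx": 0, "wy": 0, "wz": 0, "dx": 0.5, "dy": -4, "dz": 0, "claw": 0.49}
    - {"wx": 0, "wy": 0, "wz": 0, "dx": 0.2, "dy": -3.2, "dz": 0, "claw": 0.49}
    - {"wx": 0, "wy": 0, "wz": 0, "dx": 0, "dy": -2, "dz": 0, "claw": 0.49}
    - {"wx": 0, "wy": 0, "wz": 0, "dx": 0, "dy": 0, "dz": 0, "claw": 0.49}
    - {"wx": 0, "wy": 0, "wz": 0, "dx": 0, "dy": 0, "dz": 0, "claw": 0.49}
    - {"wx": 0, "wy": 0, "wz": 0, "dx": 0, "dy": 0, "dz": 0, "claw": 0.49}
  grip_force: 40

```text
clock: 4.85
tool_pos: [0.5188, -0.0076, 0.1997]
tool_rot: [-0.001, -0.001, 1.0, 0.0]
contact_force: [-0.6, -0.2, -0.5]
gripper_width: 0.042
grasp_force: 4.8
```

```bash
python3 - <<'E'
from m import *
rel([.536,-.009,.2])
f=grab('wrist'); save(f,'w3.png'); C=cloud(f); P=C.reshape(-1,3)
rects(P,(.536,-.009),(('beadtop',.031,.037),('beadbody',.017,.037)),.025,.025)
rects(P,(.536,-.009),(('board',.009,.0145),),.08,.15)
s=ctrl.state(); 
# tongs: points in tool frame
M=R.from_quat(np.array(s['tool_rot'])[[1,2,3,0]]); Q=M.inv().apply(P-s['tool_pos'])
c=np.array(f['frame']).reshape(-1,3).astype(int)
ok=(abs(Q[:,1])<.035)&(abs(Q[:,0])<.03)&np.isfinite(Q[:,2])
for a,b in ((-.06,-.04),(-.04,-.02),(-.0,.01),(.01,.02),(.02,.03),(.03,.04),(.04,.055)):
    q=Q[ok&(Q[:,2]>a)&(Q[:,2]<b)]
    if len(q)>10: print('z',a,b,len(q),'x',np.percentile(q[:,0],[2,98]).round(4),'y',np.percentile(q[:,1],[2,98]).round(4),'z',np.median(q[:,2]).round(4))
E
```

```text
turn [ 0.04 -0.07  0.09] then shift cm [-1.72 -0.14 -0.03] | at [ 0.5188 -0.0076  0.1997] F [-0.64 -0.18 -0.49] w 0.042 t 4.85
beadtop 559 [ 0.5253 -0.0227  0.031 ] [0.5503 0.0022 0.0359] rect [537.8 -10.2] [24.9 25. ] 89.6
beadbody 706 [ 0.5252 -0.0227  0.017 ] [0.5503 0.0022 0.0359] rect [537.7 -10.2] [24.9 25. ] 89.6
board 35259 [ 0.4612 -0.1555  0.0091] [0.6036 0.1199 0.0145] rect [532.7 -18. ] [270.2 129.9] 86.9
z -0.06 -0.04 11389 x [-0.0089  0.0124] y [-0.0318  0.0319] z -0.0474
z -0.04 -0.02 3880 x [-0.0101  0.0106] y [-0.033   0.0326] z -0.0334
z -0.0 0.01 838 x [0.0032 0.0104] y [-0.032   0.0315] z 0.0063
z 0.01 0.02 172 x [-0.0042  0.0104] y [-0.0294  0.0235] z 0.0143
z 0.02 0.03 141 x [-0.0089  0.0104] y [-0.0241  0.0234] z 0.0245
z 0.03 0.04 1045 x [-0.0093  0.0103] y [-0.0235  0.023 ] z 0.0362
z 0.04 0.055 177 x [0.0097 0.0105] y [-0.0265  0.026 ] z 0.0465
```

View pics/w3.png

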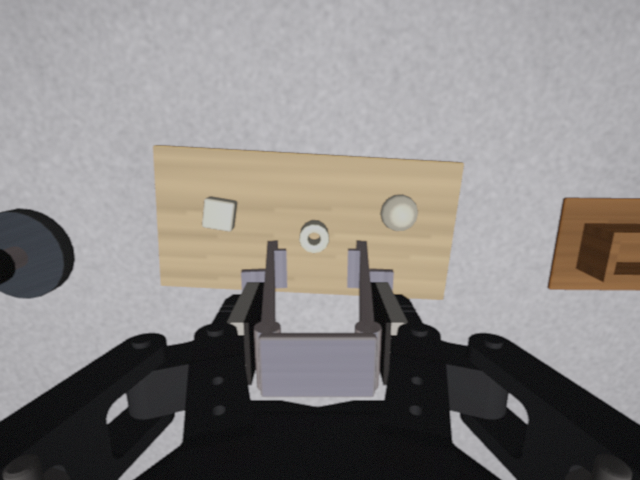

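The wrist view shows the bead with its hole at (314,237) between the open jaws' tips, foot at (219,214), dome at (400,213). The bead is at (0.538, −0.010), top about 34 mm; the tong tips are about 56 mm below the TCP.

Request:
play_rows:
  rows:
    - {"wx": 0, "wy": 0, "wz": 0, "dx": -1.0, "dy": -0.26, "dz": 0, "claw": 0.49}
    - {"wx": 0, "wy": 0, "wz": 0, "dx": -0.92, "dy": 0, "dz": 0, "claw": 0.49}
    - {"wx": 0, "wy": 0, "wz": 0, "dx": 0, "dy": 0, "dz": 2, "claw": 0.49}
    - {"wx": 0, "wy": 0, "wz": 0, "dx": 0, "dy": 0, "dz": 2, "claw": 0.49}
    - {"wx": 0, "wy": 0, "wz": 0, "dx": 0, "dy": 0, "dz": 2, "claw": 0.49}
    - {"wx": 0, "wy": 0, "wz": 0, "dx": 0, "dy": 0, "dz": 1.5, "claw": 0.49}
    - {"wx": 0, "wy": 0, "wz": 0, "dx": 0, "dy": 0, "dz": 1, "claw": 0.49}
    - {"wx": 0, "wy": 0, "wz": 0, "dx": 0, "dy": 0, "dz": 0, "claw": 0.49}
    - {"wx": 0, "wy": 0, "wz": 0, "dx": 0, "dy": 0, "dz": 0, "claw": 0.49}
    - {"wx": 0, "wy": 0, "wz": 0, "dx": 0, "dy": 0, "dz": 0, "claw": 0.49}
  grip_force: 40

```text
clock: 5.9
tool_pos: [0.5395, -0.0112, 0.1163]
tool_rot: [0.001, -0.0, 1.0, -0.0]
contact_force: [0.6, -0.3, -0.8]
gripper_width: 0.0421
grasp_force: 4.8
```

```bash
python3 - <<'E'
from m import *
f=grab('wrist'); save(f,'w4.png'); P=cloud(f).reshape(-1,3)
rel([.538,-.0102,.075])
rects(P,(.538,-.010),(('beadtop',.031,.037),),.02,.02)
E
```

```text
turn [-0.01  0.13  0.06] then shift cm [0.15 0.1  4.14] | at [ 0.5395 -0.0112  0.1164] F [-0.5   0.18 -0.09] w 0.0419 t 5.95
beadtop 1035 [ 0.5253 -0.023   0.031 ] [0.5509 0.0022 0.0356] rect [537.9 -10.4] [25.  25.1] 21.9
```

View pics/w4.png

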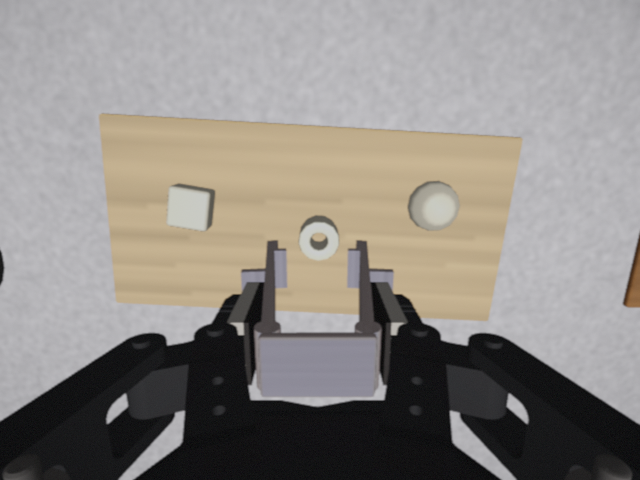

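The bead (319,240) lies centred between the jaws (u 285 and 350). Going down and squeezing.

Request:
play_rows:
  rows:
    - {"wx": 0, "wy": 0, "wz": 0, "dx": 0.12, "dy": 0.07, "dz": 0, "claw": 0.49}
    - {"wx": 0, "wy": 0, "wz": 0, "dx": 0, "dy": 0, "dz": 1, "claw": 0.49}
    - {"wx": 0, "wy": 0, "wz": 0, "dx": 0, "dy": 0, "dz": 1, "claw": 0.49}
    - {"wx": 0, "wy": 0, "wz": 0, "dx": 0, "dy": 0, "dz": 1, "claw": 0.49}
    - {"wx": 0, "wy": 0, "wz": 0, "dx": 0, "dy": 0, "dz": 0.7, "claw": 0.49}
    - {"wx": 0, "wy": 0, "wz": 0, "dx": 0, "dy": 0, "dz": 0.4, "claw": 0.49}
    - {"wx": 0, "wy": 0, "wz": 0, "dx": 0, "dy": 0, "dz": 0, "claw": 0.49}
    - {"wx": 0, "wy": 0, "wz": 0, "dx": 0, "dy": 0, "dz": 0, "claw": 0.49}
    - {"wx": 0, "wy": 0, "wz": 0, "dx": 0, "dy": 0, "dz": 0, "claw": 0.49}
  grip_force: 40

```text
clock: 6.85
tool_pos: [0.5377, -0.0104, 0.0747]
tool_rot: [0.0, -0.0, 1.0, -0.0]
contact_force: [0.8, 0.2, -0.0]
gripper_width: 0.0418
grasp_force: 4.8
```

```bash
python3 - <<'E'
from m import *
f=grab('wrist'); save(f,'w5.png'); C=cloud(f)
rel([.538,-.0102,.075])
s=ctrl.state(); M=R.from_quat(np.array(s['tool_rot'])[[1,2,3,0]])
Q=M.inv().apply(C.reshape(-1,3)-s['tool_pos']).reshape(480,640,3)
for v in (220,240,250,260,270,280): print(v,[tuple((Q[v,u]*1000).round(0)) for u in (270,280,295,318,340,355,365)])
E
```

```text
turn [-0.01  0.06  0.06] then shift cm [-0.03  0.02 -0.02] | at [ 0.5377 -0.0104  0.0748] F [ 0.2  -0.33 -0.28] w 0.0419 t 6.9
220 [(np.float64(20.0), np.float64(-26.0), np.float64(63.0)), (np.float64(19.0), np.float64(-21.0), np.float64(64.0)), (np.float64(20.0), np.float64(-12.0), np.float64(63.0)), (np.float64(19.0), np.float64(1.0), np.float64(64.0)), (np.float64(20.0), np.float64(13.0), np.float64(63.0)), (np.float64(20.0), np.float64(21.0), np.float64(63.0)), (np.float64(19.0), np.float64(27.0), np.float64(64.0))]
240 [(np.float64(8.0), np.float64(-27.0), np.float64(63.0)), (np.float64(8.0), np.float64(-21.0), np.float64(65.0)), (np.float64(8.0), np.float64(-12.0), np.float64(63.0)), (np.float64(12.0), np.float64(1.0), np.float64(48.0)), (np.float64(8.0), np.float64(13.0), np.float64(62.0)), (np.float64(8.0), np.float64(22.0), np.float64(63.0)), (np.float64(8.0), np.float64(27.0), np.float64(62.0))]
250 [(np.float64(10.0), np.float64(-23.0), np.float64(36.0)), (np.float64(10.0), np.float64(-18.0), np.float64(36.0)), (np.float64(2.0), np.float64(-12.0), np.float64(63.0)), (np.fl
[... 707 characters left out ...]
, np.float64(36.0)), (np.float64(-2.0), np.float64(-11.0), np.float64(42.0)), (np.float64(-6.0), np.float64(1.0), np.float64(52.0)), (np.float64(-2.0), np.float64(12.0), np.float64(41.0)), (np.float64(-0.0), np.float64(19.0), np.float64(37.0)), (np.float64(10.0), np.float64(21.0), np.float64(8.0))]
280 [(np.float64(10.0), np.float64(-18.0), np.float64(-3.0)), (np.float64(-6.0), np.float64(-19.0), np.float64(37.0)), (np.float64(-16.0), np.float64(-13.0), np.float64(62.0)), (np.float64(-8.0), np.float64(1.0), np.float64(41.0)), (np.float64(-17.0), np.float64(14.0), np.float64(64.0)), (np.float64(-6.0), np.float64(20.0), np.float64(37.0)), (np.float64(10.0), np.float64(19.0), np.float64(-4.0))]
```

View pics/w5.png

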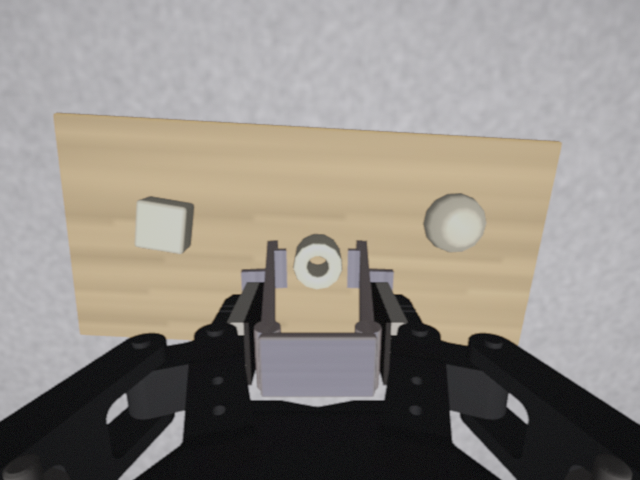

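The bead (318,262) is between the jaws, lip undersides about 0.7 mm above its top. Raise about 1 mm to allow for the closing swing, then squeeze.

Request:
play_rows:
  rows:
    - {"wx": 0, "wy": 0, "wz": 0, "dx": 0, "dy": 0, "dz": -0.12, "claw": 0.49}
    - {"wx": 0, "wy": 0, "wz": 0, "dx": 0, "dy": 0, "dz": 0, "claw": 0.45}
    - {"wx": 0, "wy": 0, "wz": 0, "dx": 0, "dy": 0, "dz": 0, "claw": 0.42}
    - {"wx": 0, "wy": 0, "wz": 0, "dx": 0, "dy": 0, "dz": 0, "claw": 0.3}
    - {"wx": 0, "wy": 0, "wz": 0, "dx": 0, "dy": 0, "dz": 0, "claw": 0.3}
    - {"wx": 0, "wy": 0, "wz": 0, "dx": 0, "dy": 0, "dz": 0, "claw": 0.3}
    - {"wx": 0, "wy": 0, "wz": 0, "dx": 0, "dy": 0, "dz": 0, "claw": 0.3}
    - {"wx": 0, "wy": 0, "wz": 0, "dx": 0, "dy": 0, "dz": 0, "claw": 0.3}
  grip_force: 40

```text
clock: 7.7
tool_pos: [0.5375, -0.0103, 0.0758]
tool_rot: [0.0, -0.0, 1.0, 0.0]
contact_force: [-1.4, -0.4, 3.0]
gripper_width: 0.0341
grasp_force: 40.3
```

Request:
play_rows:
  rows:
    - {"wx": 0, "wy": 0, "wz": 0, "dx": 0, "dy": 0, "dz": -0.5, "claw": 0.3}
    - {"wx": 0, "wy": 0, "wz": 0, "dx": 0, "dy": 0, "dz": -1, "claw": 0.3}
    - {"wx": 0, "wy": 0, "wz": 0, "dx": 0, "dy": 0, "dz": -1.5, "claw": 0.3}
    - {"wx": 0, "wy": 0, "wz": 0, "dx": 0, "dy": 0, "dz": -2, "claw": 0.3}
    - {"wx": 0, "wy": 0, "wz": 0, "dx": 0, "dy": 0, "dz": -2, "claw": 0.3}
    - {"wx": 0, "wy": 0, "wz": 0, "dx": 0, "dy": 0, "dz": -2, "claw": 0.3}
    - {"wx": 0, "wy": 0, "wz": 0, "dx": 0, "dy": 0, "dz": -2, "claw": 0.3}
    - {"wx": 0, "wy": 0, "wz": 0, "dx": 0, "dy": 0, "dz": -2, "claw": 0.3}
    - {"wx": 0, "wy": 0, "wz": 0, "dx": 0, "dy": 0, "dz": -1.4, "claw": 0.3}
    - {"wx": 0, "wy": 0, "wz": 0, "dx": 0, "dy": 0, "dz": 0, "claw": 0.3}
    - {"wx": 0, "wy": 0, "wz": 0, "dx": 0, "dy": 0, "dz": 0, "claw": 0.3}
  grip_force: 40

```text
clock: 8.8
tool_pos: [0.5371, -0.0103, 0.2197]
tool_rot: [0.0, -0.001, 1.0, -0.0]
contact_force: [-0.2, 0.2, -1.6]
gripper_width: 0.0337
grasp_force: 39.9
```

```bash
python3 - <<'E'
from m import *
f=grab('wrist'); save(f,'w6.png'); C=cloud(f)
rel([.5365,-.277,.22])
s=ctrl.state(); M=R.from_quat(np.array(s['tool_rot'])[[1,2,3,0]])
Q=M.inv().apply(C.reshape(-1,3)-s['tool_pos'])
c=f['frame'].reshape(-1,3)
for a,b in ((.034,.0388),(.0388,.045),(.045,.06)):
    q=Q[(Q[:,2]>a)&(Q[:,2]<b)&(abs(Q[:,0])<.03)&(abs(Q[:,1])<.0135)]; 
    if len(q): print(a,len(q),np.percentile(q,[1,50,99],axis=0).round(4).tolist())
E
```

```text
turn [ 0.01 -0.08  0.06] then shift cm [ -0.   -26.67  -0.13] | at [ 0.5365 -0.0103  0.2187] F [-1.01 -0.15 -1.52] w 0.0339 t 8.85
0.034 796 [[-0.0106, -0.0134, 0.0345], [-0.0001, 0.0083, 0.0359], [0.0095, 0.0133, 0.0385]]
0.0388 1163 [[-0.0129, -0.0088, 0.0393], [0.0002, -0.0004, 0.0413], [0.0112, 0.0095, 0.0446]]
0.045 474 [[-0.0071, -0.0131, 0.0451], [0.0084, -0.0004, 0.052], [0.0114, 0.013, 0.0598]]
```

View pics/w6.png

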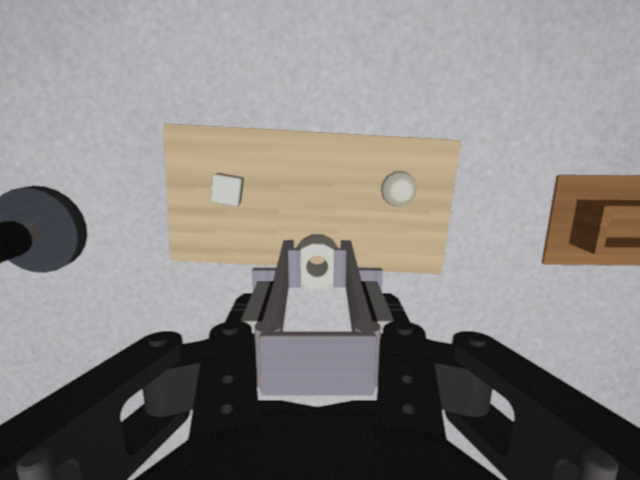

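The bead is gripped level between the jaws, hole at (318,265); board has only the foot and dome left; spindle at left (40,230). Now to the spindle, stopping 2 cm short for a look.

Request:
play_rows:
  rows:
    - {"wx": 0, "wy": 0, "wz": 0, "dx": 0, "dy": -2, "dz": 0, "claw": 0.3}
    - {"wx": 0, "wy": 0, "wz": 0, "dx": 0, "dy": -4, "dz": 0, "claw": 0.3}
    - {"wx": 0, "wy": 0, "wz": 0, "dx": 0, "dy": -4, "dz": 0, "claw": 0.3}
    - {"wx": 0, "wy": 0, "wz": 0, "dx": 0, "dy": -4, "dz": 0, "claw": 0.3}
    - {"wx": 0, "wy": 0, "wz": 0, "dx": 0, "dy": -4, "dz": 0, "claw": 0.3}
    - {"wx": 0, "wy": 0, "wz": 0, "dx": 0, "dy": -4, "dz": 0, "claw": 0.3}
    - {"wx": 0, "wy": 0, "wz": 0, "dx": 0.3, "dy": -3, "dz": 0, "claw": 0.3}
    - {"wx": 0, "wy": 0, "wz": 0, "dx": 0.2, "dy": -1.7, "dz": 0, "claw": 0.3}
    - {"wx": 0, "wy": 0, "wz": 0, "dx": 0, "dy": 0, "dz": 0, "claw": 0.3}
    - {"wx": 0, "wy": 0, "wz": 0, "dx": 0, "dy": 0, "dz": 0, "claw": 0.3}
    - {"wx": 0, "wy": 0, "wz": 0, "dx": 0, "dy": 0, "dz": 0, "claw": 0.3}
  grip_force: 40

```text
clock: 9.95
tool_pos: [0.5324, -0.2756, 0.2189]
tool_rot: [-0.0, -0.001, 1.0, 0.001]
contact_force: [-0.8, 0.1, -0.4]
gripper_width: 0.0338
grasp_force: 40.1
```

```bash
cat >> m.py <<'E'
def look(name):
    f=grab('wrist'); save(f,name); P=cloud(f).reshape(-1,3); s=ctrl.state()
    M=R.from_quat(np.array(s['tool_rot'])[[1,2,3,0]]); Q=M.inv().apply(P-s['tool_pos'])
    return f,P,Q,s
def circ(q):
    "least-squares circle through convex hull of xy points"
    h=cv2.convexHull((q[:,:2]*1e3).astype(np.float32))[:,0].astype(float)
    A=np.c_[2*h,np.ones(len(h))]; x=np.linalg.lstsq(A,(h**2).sum(1),rcond=None)[0]
    return (x[:2]/1e3).round(4),round(np.sqrt(x[2]+x[0]**2+x[1]**2),1)
E
python3 - <<'E'
from m import *
f,P,Q,s=look('w7.png'); rel([.556,-.277,.22])
ok=(abs(P[:,0]-.557)<.05)&(abs(P[:,1]+.277)<.05)
for n,a,b in (('disc',.0155,.0195),('pin',.105,.118),('pinlo',.09,.105)):
    q=P[ok&(P[:,2]>a)&(P[:,2]<b)]
    if len(q)>5: print(n,len(q),q.mean(0).round(4),'circ',circ(q))
q=P[ok&(P[:,2]>.03)&(P[:,2]<.13)]; print(np.histogram(q[:,2],20))
E
```

```text
turn [ 0.06 -0.03  0.15] then shift cm [-2.35 -0.13 -0.08] | at [ 0.5325 -0.2757  0.2192] F [ 0.19 -0.23 -1.85] w 0.0342 t 10.0
disc 3137 [ 0.5432 -0.2817  0.0178] circ (array([ 0.5593, -0.2803]), np.float64(41.5))
pinlo 33 [ 0.5562 -0.2787  0.0963] circ (array([ 0.5585, -0.2798]), np.float64(3.1))
(array([20, 29, 27, 28, 25, 23, 23, 16, 19, 15, 48, 23,  0,  1,  3,  5,  8,
       11,  8,  3]), array([0.03960367, 0.04287918, 0.0461547 , 0.04943021, 0.05270573,
       0.05598124, 0.05925676, 0.06253227, 0.06580779, 0.0690833 ,
       0.07235882, 0.07563433, 0.07890985, 0.08218536, 0.08546088,
       0.08873639, 0.09201191, 0.09528742, 0.09856294, 0.10183845,
       0.10511397]))
```

View pics/w7.png

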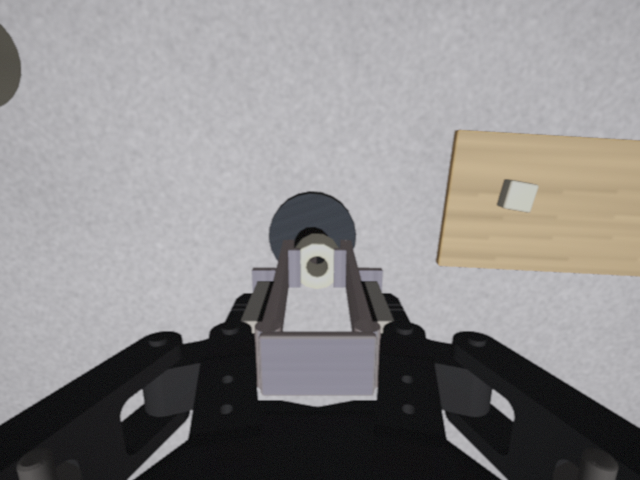

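The bead (317,265) hides the pin and seat; the disc is at (313,232). I'll back off 5 cm for a clear view.

Request:
play_rows:
  rows:
    - {"wx": 0, "wy": 0, "wz": 0, "dx": 2.5, "dy": -0.4, "dz": 0, "claw": 0.3}
    - {"wx": 0, "wy": 0, "wz": 0, "dx": 2.5, "dy": 0, "dz": 0, "claw": 0.3}
    - {"wx": 0, "wy": 0, "wz": 0, "dx": 0, "dy": 0, "dz": 0, "claw": 0.3}
    - {"wx": 0, "wy": 0, "wz": 0, "dx": 0, "dy": 0, "dz": 0, "claw": 0.3}
    - {"wx": 0, "wy": 0, "wz": 0, "dx": 0, "dy": 0, "dz": 0, "claw": 0.3}
  grip_force: 40

```text
clock: 10.5
tool_pos: [0.4835, -0.281, 0.22]
tool_rot: [0.001, -0.001, 1.0, -0.0]
contact_force: [0.4, 0.4, -0.4]
gripper_width: 0.0337
grasp_force: 40.1
```

```bash
python3 - <<'E'
from m import *
f,P,Q,s=look('w8.png'); rel([.5585,-.28,.22])
ok=(abs(P[:,0]-.557)<.05)&(abs(P[:,1]+.277)<.05)
q=P[ok&(P[:,2]>.03)&(P[:,2]<.13)]; h=np.histogram(q[:,2],np.arange(.06,.122,.003)); print(h[0])
for n,a,b in (('disc',.0155,.0195),('seat',.0735,.0775),('pintop',.110,.115),('pin',.09,.108)):
    q=P[ok&(P[:,2]>a)&(P[:,2]<b)]
    if len(q)>5: print(n,len(q),q.mean(0).round(4),'circ',circ(q),q.min(0).round(4),q.max(0).round(4))
# bead: top ring and hole in tool frame
K=np.array(f['K']); I=f['frame'].astype(int)
bt=(abs(Q[:,2]-.0413)<.0025)&(abs(Q[:,0])<.016)&(abs(Q[:,1])<.0095)
print('bead top tool',Q[bt].mean(0).round(4),Q[bt].min(0).round(4),Q[bt].max(0).round(4))
m=bt.reshape(480,640).astype(np.uint8)*255
cs,hi=cv2.findContours(m,cv2.RETR_CCOMP,cv2.CHAIN_APPROX_NONE)
for c,h in zip(cs,hi[0]):
    if h[3]>=0 and len(c)>15:
        uv=c[:,0].astype(float); d=np.c_[(uv-K[[0,1],[2,2]])/K[[0,1],[0,1]],np.ones(len(uv))]; H=np.array(f['hand_eye'])
        D=d@H[:3,:3].T; p=H[:3,3]+D*((.0413-H[2,3])/D[:,2])[:,None]; print('hole',circ(p),p.min(0).round(4),p.max(0).round(4))
cv2.imwrite('pics/w8c.png',cv2.resize(cv2.cvtColor(f['frame'],cv2.COLOR_RGB2BGR)[140:300,210:410],None,fx=4,fy=3.75))
E
```

```text
turn [-0.03  0.07  0.12] then shift cm [-7.49  0.11 -0.01] | at [ 0.4836 -0.2811  0.2199] F [ 0.87  0.25 -1.21] w 0.0339 t 10.55
[ 27  36  52  49 276 593  17  14  18  20  14  20  19  12  23  20  25  29
   0   0]
disc 755 [ 0.5723 -0.2829  0.0179] circ (array([ 0.5668, -0.2809]), np.float64(34.2)) [ 0.5301 -0.3119  0.0157] [ 0.5971 -0.2505  0.0195]
seat 838 [ 0.5572 -0.2803  0.0754] circ (array([ 0.5591, -0.2804]), np.float64(15.6)) [ 0.5434 -0.2959  0.0735] [ 0.5739 -0.2648  0.0774]
pintop 45 [ 0.5571 -0.2803  0.1113] circ (array([ 0.5577, -0.2803]), np.float64(3.1)) [ 0.555  -0.2837  0.11  ] [ 0.5588 -0.277   0.1128]
pin 108 [ 0.5563 -0.2804  0.0994] circ (array([ 0.5586, -0.2803]), np.float64(3.6)) [ 0.5551 -0.2839  0.0903] [ 0.5583 -0.2768  0.108 ]
bead top tool [ 0.     -0.0003  0.042 ] [-0.0134 -0.0094  0.039 ] [0.0121 0.0094 0.0438]
hole (array([ 0.0001, -0.0002]), np.float64(5.8)) [-0.0056 -0.0061  0.0413] [0.0059 0.0059 0.0413]
```

View pics/w8c.png

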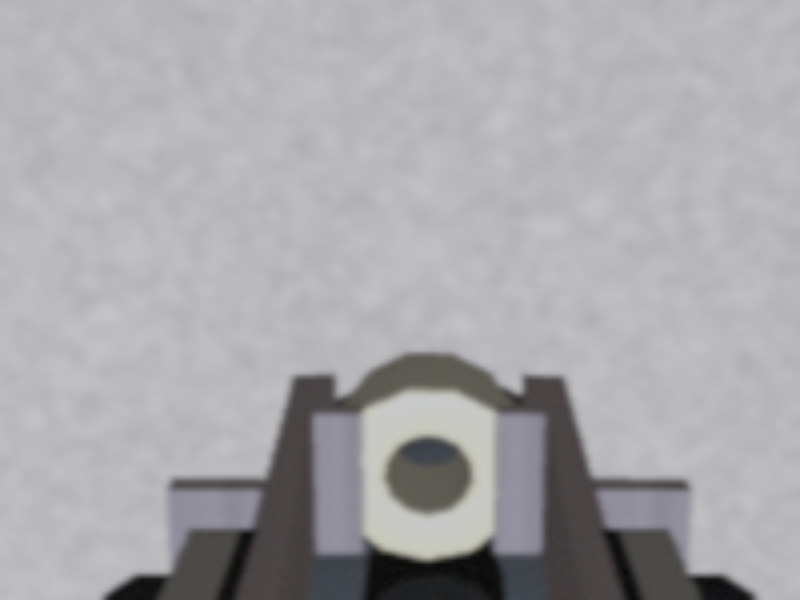

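In the crop the bead's hole is at (428,475) (full frame ~(317,267)), square and level in the jaws. Pin axis from seat, disc and pin: (0.559, −0.280); hole centre coincides with the TCP axis.

Request:
play_rows:
  rows:
    - {"wx": 0, "wy": 0, "wz": 0, "dx": -2.5, "dy": 0.1, "dz": 0, "claw": 0.3}
    - {"wx": 0, "wy": 0, "wz": 0, "dx": -2.5, "dy": 0, "dz": 0, "claw": 0.3}
    - {"wx": 0, "wy": 0, "wz": 0, "dx": -1.5, "dy": 0, "dz": 0, "claw": 0.3}
    - {"wx": 0, "wy": 0, "wz": 0, "dx": -1.02, "dy": 0, "dz": 0, "claw": 0.3}
    - {"wx": 0, "wy": 0, "wz": 0, "dx": 0, "dy": 0, "dz": 1, "claw": 0.3}
    - {"wx": 0, "wy": 0, "wz": 0, "dx": 0, "dy": 0, "dz": 1, "claw": 0.3}
    - {"wx": 0, "wy": 0, "wz": 0, "dx": 0, "dy": 0, "dz": 1, "claw": 0.3}
    - {"wx": 0, "wy": 0, "wz": 0, "dx": 0, "dy": 0, "dz": 0.5, "claw": 0.3}
    - {"wx": 0, "wy": 0, "wz": 0, "dx": 0, "dy": 0, "dz": 0, "claw": 0.3}
    - {"wx": 0, "wy": 0, "wz": 0, "dx": 0, "dy": 0, "dz": 0, "claw": 0.3}
    - {"wx": 0, "wy": 0, "wz": 0, "dx": 0, "dy": 0, "dz": 0, "claw": 0.3}
  grip_force: 40

```text
clock: 11.65
tool_pos: [0.5579, -0.2807, 0.1851]
tool_rot: [0.0, -0.0, 1.0, -0.0]
contact_force: [-0.4, -0.4, -0.6]
gripper_width: 0.0342
grasp_force: 40.1
```

```bash
python3 - <<'E'
from m import *
f,P,Q,s=look('w9.png'); rel([.5589,-.2801,.175])
q=P[(abs(P[:,0]-.557)<.05)&(abs(P[:,1]+.277)<.05)&(P[:,2]>.0155)&(P[:,2]<.0195)]
if len(q)>20: print('disc',len(q),circ(q))
import time
for i in range(4): rel([.5589,-.2801,.175]); viewer.grab_frame('top')
b=P[(abs(Q[:,2]-.0413)<.0025)&(abs(Q[:,0])<.016)&(abs(Q[:,1])<.0095)]; print('beadtop',b.mean(0).round(4))
cv2.imwrite('pics/w9c.png',cv2.resize(cv2.cvtColor(f['frame'],cv2.COLOR_RGB2BGR)[200:300,260:380],None,fx=6,fy=6,interpolation=cv2.INTER_CUBIC))
g=grab('scene'); cv2.imwrite('pics/s9c.png',cv2.resize(cv2.cvtColor(g['frame'],cv2.COLOR_RGB2BGR)[150:260,200:320],None,fx=5,fy=5,interpolation=cv2.INTER_CUBIC))
E
```

```text
turn [-0.04  0.07  0.05] then shift cm [-0.09  0.06  1.02] | at [ 0.558  -0.2807  0.1852] F [ 0.02  0.3  -1.7 ] w 0.0335 t 11.7
disc 4797 (array([ 0.559 , -0.2802]), np.float64(41.4))
turn [-0.04  0.07  0.05] then shift cm [-0.09  0.06  1.02] | at [ 0.558  -0.2807  0.1852] F [ 0.02  0.3  -1.7 ] w 0.0335 t 11.7
turn [-0.04  0.07  0.05] then shift cm [-0.09  0.05  1.02] | at [ 0.558  -0.2806  0.1852] F [-0.03  0.16 -1.49] w 0.0341 t 11.75
turn [-0.04  0.06  0.05] then shift cm [-0.09  0.05  1.02] | at [ 0.558  -0.2806  0.1852] F [-0.09 -1.19 -0.49] w 0.0337 t 11.8
turn [-0.03  0.05  0.05] then shift cm [-0.09  0.05  1.01] | at [ 0.558  -0.2806  0.1851] F [ 0.86 -0.25 -1.6 ] w 0.0339 t 11.85
beadtop [ 0.5581 -0.281   0.1429]
```

View pics/w9c.png

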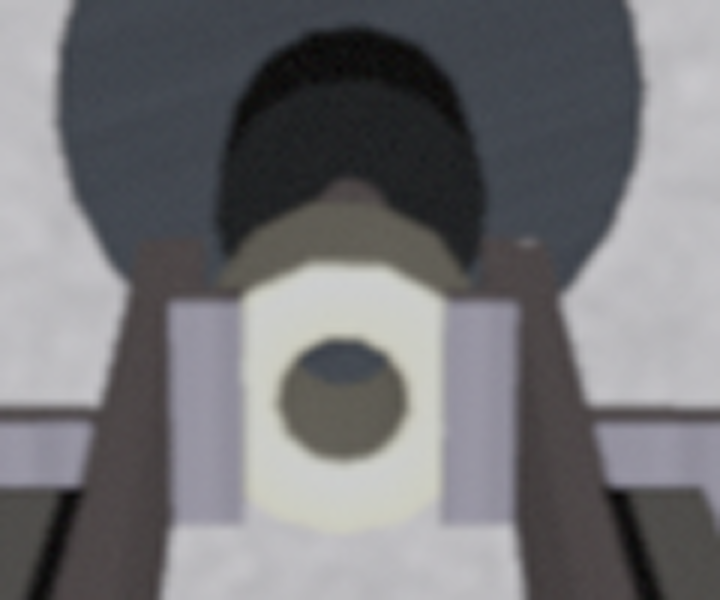

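In the crop the pin base is at (350,188) beside the bead hole at (344,400): the pin is about 0.6 mm to +y and 1 mm ahead. I correct this and lower gently.

Request:
play_rows:
  rows:
    - {"wx": 0, "wy": 0, "wz": 0, "dx": -0.09, "dy": 0.06, "dz": 0, "claw": 0.3}
    - {"wx": 0, "wy": 0, "wz": 0, "dx": 0, "dy": 0, "dz": 0, "claw": 0.3}
    - {"wx": 0, "wy": 0, "wz": 0, "dx": 0, "dy": 0, "dz": 0.4, "claw": 0.3}
    - {"wx": 0, "wy": 0, "wz": 0, "dx": 0, "dy": 0, "dz": 0.3, "claw": 0.3}
    - {"wx": 0, "wy": 0, "wz": 0, "dx": 0, "dy": 0, "dz": 0.2, "claw": 0.3}
    - {"wx": 0, "wy": 0, "wz": 0, "dx": 0, "dy": 0, "dz": 0.2, "claw": 0.3}
    - {"wx": 0, "wy": 0, "wz": 0, "dx": 0, "dy": 0, "dz": 0.2, "claw": 0.3}
    - {"wx": 0, "wy": 0, "wz": 0, "dx": 0, "dy": 0, "dz": 0, "claw": 0.3}
    - {"wx": 0, "wy": 0, "wz": 0, "dx": 0, "dy": 0, "dz": 0, "claw": 0.3}
  grip_force: 40

```text
clock: 12.85
tool_pos: [0.5586, -0.2797, 0.1714]
tool_rot: [-0.0, -0.0, 1.0, 0.0]
contact_force: [-0.1, -0.4, -1.3]
gripper_width: 0.0341
grasp_force: 40.1
```

Underside is about 4 mm below the pin's top with no force: threaded. Down towards the seat.

Request:
play_rows:
  rows:
    - {"wx": 0, "wy": 0, "wz": 0, "dx": 0, "dy": 0, "dz": 0.3, "claw": 0.3}
    - {"wx": 0, "wy": 0, "wz": 0, "dx": 0, "dy": 0, "dz": 0.4, "claw": 0.3}
    - {"wx": 0, "wy": 0, "wz": 0, "dx": 0, "dy": 0, "dz": 0.4, "claw": 0.3}
    - {"wx": 0, "wy": 0, "wz": 0, "dx": 0, "dy": 0, "dz": 0.4, "claw": 0.3}
    - {"wx": 0, "wy": 0, "wz": 0, "dx": 0, "dy": 0, "dz": 0.4, "claw": 0.3}
    - {"wx": 0, "wy": 0, "wz": 0, "dx": 0, "dy": 0, "dz": 0.4, "claw": 0.3}
    - {"wx": 0, "wy": 0, "wz": 0, "dx": 0, "dy": 0, "dz": 0.3, "claw": 0.3}
    - {"wx": 0, "wy": 0, "wz": 0, "dx": 0, "dy": 0, "dz": 0, "claw": 0.3}
    - {"wx": 0, "wy": 0, "wz": 0, "dx": 0, "dy": 0, "dz": 0, "claw": 0.3}
  grip_force: 40

```text
clock: 13.75
tool_pos: [0.5586, -0.2797, 0.1454]
tool_rot: [-0.0, -0.0, 1.0, 0.0]
contact_force: [-0.5, 0.1, -0.6]
gripper_width: 0.0338
grasp_force: 40.1
```

Request:
play_rows:
  rows:
    - {"wx": 0, "wy": 0, "wz": 0, "dx": 0, "dy": 0, "dz": 0.2, "claw": 0.3}
    - {"wx": 0, "wy": 0, "wz": 0, "dx": 0, "dy": 0, "dz": 0.2, "claw": 0.3}
    - {"wx": 0, "wy": 0, "wz": 0, "dx": 0, "dy": 0, "dz": 0.2, "claw": 0.3}
    - {"wx": 0, "wy": 0, "wz": 0, "dx": 0, "dy": 0, "dz": 0.2, "claw": 0.3}
    - {"wx": 0, "wy": 0, "wz": 0, "dx": 0, "dy": 0, "dz": 0.15, "claw": 0.3}
    - {"wx": 0, "wy": 0, "wz": 0, "dx": 0, "dy": 0, "dz": 0, "claw": 0.3}
    - {"wx": 0, "wy": 0, "wz": 0, "dx": 0, "dy": 0, "dz": 0, "claw": 0.3}
  grip_force: 40

```text
clock: 14.45
tool_pos: [0.5587, -0.2798, 0.1363]
tool_rot: [0.0, -0.0, 1.0, -0.0]
contact_force: [-0.3, 1.4, 2.3]
gripper_width: 0.0336
grasp_force: 40.4
```

```bash
python3 - <<'E'
from m import *
rel([.559,-.28,.1328])
F=[]
for i in range(6): viewer.grab_frame('top'); F.append(ctrl.state()['contact_force'])
print(np.mean(F,0),np.std(F,0))
E
```

```text
turn [-0.01  0.02  0.05] then shift cm [-0.03 -0.02  0.35] | at [ 0.5587 -0.2798  0.1363] F [-0.26  1.38  2.33] w 0.0336 t 14.45
[-0.87058913  0.63749985  2.45899283] [0.38221698 0.35238041 0.43525138]
```

Request:
play_rows:
  rows:
    - {"wx": 0, "wy": 0, "wz": 0, "dx": 0, "dy": 0, "dz": 0.1, "claw": 0.3}
    - {"wx": 0, "wy": 0, "wz": 0, "dx": 0, "dy": 0, "dz": 0.1, "claw": 0.3}
    - {"wx": 0, "wy": 0, "wz": 0, "dx": 0, "dy": 0, "dz": 0.1, "claw": 0.3}
    - {"wx": 0, "wy": 0, "wz": 0, "dx": 0, "dy": 0, "dz": 0.1, "claw": 0.3}
    - {"wx": 0, "wy": 0, "wz": 0, "dx": 0, "dy": 0, "dz": 0, "claw": 0.3}
  grip_force: 40

```text
clock: 15.25
tool_pos: [0.5586, -0.2798, 0.1317]
tool_rot: [0.0, -0.0, 1.0, -0.0]
contact_force: [0.1, -0.2, 1.7]
gripper_width: 0.034
grasp_force: 40.4
```

Request:
play_rows:
  rows:
    - {"wx": 0, "wy": 0, "wz": 0, "dx": 0, "dy": 0, "dz": 0.1, "claw": 0.3}
    - {"wx": 0, "wy": 0, "wz": 0, "dx": 0, "dy": 0, "dz": 0.1, "claw": 0.3}
    - {"wx": 0, "wy": 0, "wz": 0, "dx": 0, "dy": 0, "dz": 0.1, "claw": 0.3}
    - {"wx": 0, "wy": 0, "wz": 0, "dx": 0, "dy": 0, "dz": 0, "claw": 0.3}
  grip_force: 40

```text
clock: 15.65
tool_pos: [0.5586, -0.2797, 0.1288]
tool_rot: [0.0, -0.001, 1.0, -0.0]
contact_force: [-0.4, -0.1, 1.9]
gripper_width: 0.0337
grasp_force: 40.4
```

Request:
play_rows:
  rows:
    - {"wx": 0, "wy": 0, "wz": 0, "dx": 0, "dy": 0, "dz": 0.1, "claw": 0.3}
    - {"wx": 0, "wy": 0, "wz": 0, "dx": 0, "dy": 0, "dz": 0.1, "claw": 0.3}
    - {"wx": 0, "wy": 0, "wz": 0, "dx": 0, "dy": 0, "dz": 0.1, "claw": 0.3}
    - {"wx": 0, "wy": 0, "wz": 0, "dx": 0, "dy": 0, "dz": 0, "claw": 0.3}
  grip_force: 40

```text
clock: 16.05
tool_pos: [0.5586, -0.2798, 0.1258]
tool_rot: [0.0, -0.001, 1.0, -0.0]
contact_force: [0.6, -1.5, 2.3]
gripper_width: 0.0338
grasp_force: 40.4
```

Request:
play_rows:
  rows:
    - {"wx": 0, "wy": 0, "wz": 0, "dx": 0, "dy": 0, "dz": 0.1, "claw": 0.3}
    - {"wx": 0, "wy": 0, "wz": 0, "dx": 0, "dy": 0, "dz": 0.1, "claw": 0.3}
    - {"wx": 0, "wy": 0, "wz": 0, "dx": 0, "dy": 0, "dz": 0.1, "claw": 0.3}
    - {"wx": 0, "wy": 0, "wz": 0, "dx": 0, "dy": 0, "dz": 0, "claw": 0.3}
  grip_force: 40

```text
clock: 16.45
tool_pos: [0.5589, -0.2799, 0.1246]
tool_rot: [0.0, -0.001, 1.0, -0.0]
contact_force: [-1.8, 2.0, 9.1]
gripper_width: 0.0342
grasp_force: 41.1
```

Bottomed out: force rose by about 7 N with travel short. A slight bit more and hold.

Request:
play_rows:
  rows:
    - {"wx": 0, "wy": 0, "wz": 0, "dx": 0, "dy": 0, "dz": 0.08, "claw": 0.3}
    - {"wx": 0, "wy": 0, "wz": 0, "dx": 0, "dy": 0, "dz": 0, "claw": 0.3}
    - {"wx": 0, "wy": 0, "wz": 0, "dx": 0, "dy": 0, "dz": 0, "claw": 0.3}
    - {"wx": 0, "wy": 0, "wz": 0, "dx": 0, "dy": 0, "dz": 0, "claw": 0.3}
    - {"wx": 0, "wy": 0, "wz": 0, "dx": 0, "dy": 0, "dz": 0, "claw": 0.3}
  grip_force: 40

```text
clock: 16.95
tool_pos: [0.5591, -0.28, 0.1245]
tool_rot: [0.0, -0.0, 1.0, -0.0]
contact_force: [-2.8, 1.8, 10.8]
gripper_width: 0.0338
grasp_force: 41.4
```

Firmly seated (~12 N). Unload, open the tongs and lift clear.

Request:
play_rows:
  rows:
    - {"wx": 0, "wy": 0, "wz": 0, "dx": 0, "dy": 0, "dz": -0.12, "claw": 0.3}
    - {"wx": 0, "wy": 0, "wz": 0, "dx": 0, "dy": 0, "dz": -0.1, "claw": 0.3}
    - {"wx": 0, "wy": 0, "wz": 0, "dx": 0, "dy": 0, "dz": 0, "claw": 0.3}
    - {"wx": 0, "wy": 0, "wz": 0, "dx": 0, "dy": 0, "dz": 0, "claw": 0.42}
    - {"wx": 0, "wy": 0, "wz": 0, "dx": 0, "dy": 0, "dz": 0, "claw": 0.45}
    - {"wx": 0, "wy": 0, "wz": 0, "dx": 0, "dy": 0, "dz": 0, "claw": 0.47}
    - {"wx": 0, "wy": 0, "wz": 0, "dx": 0, "dy": 0, "dz": 0, "claw": 0.49}
    - {"wx": 0, "wy": 0, "wz": 0, "dx": 0, "dy": 0, "dz": 0, "claw": 0.49}
    - {"wx": 0, "wy": 0, "wz": 0, "dx": 0, "dy": 0, "dz": 0, "claw": 0.49}
  grip_force: 40

```text
clock: 17.85
tool_pos: [0.5585, -0.2797, 0.1242]
tool_rot: [-0.0, -0.0, 1.0, 0.0]
contact_force: [0.2, -0.5, -1.0]
gripper_width: 0.0417
grasp_force: 4.8
```

```bash
python3 - <<'E'
from m import *
f,P,Q,s=look('w10.png'); rel([.559,-.28,.2])
bt=(abs(Q[:,2]-.0413)<.003)&(abs(Q[:,0])<.016)&(abs(Q[:,1])<.0135)
print('bead',np.percentile(Q[bt],[1,99],axis=0).round(4).tolist(), np.median(P[bt],0).round(4))
for sg in (-1,1):
    l=Q[(abs(Q[:,2]-.036)<.0015)&(sg*Q[:,1]>.0125)&(abs(Q[:,1])<.03)&(abs(Q[:,0])<.012)]; print('lip inner/outer',len(l),l.mean(0).round(4) if len(l) else '',np.abs(l[:,1]).min() if len(l) else '')
cv2.imwrite('pics/w10c.png',cv2.resize(cv2.cvtColor(f['frame'],cv2.COLOR_RGB2BGR)[200:300,260:380],None,fx=6,fy=6,interpolation=cv2.INTER_CUBIC))
E
```

```text
turn [ 0.   -0.01  0.06] then shift cm [-0.05 -0.03 -7.57] | at [ 0.5585 -0.2797  0.1243] F [ 0.13 -0.2  -0.81] w 0.0416 t 17.9
bead [[-0.011, -0.0123, 0.0397], [0.0116, 0.0116, 0.044]] [ 0.5561 -0.2801  0.0825]
lip inner/outer 459 [ 0.0008 -0.0186  0.0362] 0.015333793550355348
lip inner/outer 446 [0.0008 0.0182 0.0363] 0.015148635467527816
```

Lips at ±15 mm clear the 13 mm radius. Lift.

Request:
play_rows:
  rows:
    - {"wx": 0, "wy": 0, "wz": 0, "dx": 0, "dy": 0, "dz": -0.3, "claw": 0.49}
    - {"wx": 0, "wy": 0, "wz": 0, "dx": 0, "dy": 0, "dz": -0.5, "claw": 0.49}
    - {"wx": 0, "wy": 0, "wz": 0, "dx": 0, "dy": 0, "dz": -0.8, "claw": 0.49}
    - {"wx": 0, "wy": 0, "wz": 0, "dx": 0, "dy": 0, "dz": -1, "claw": 0.49}
    - {"wx": 0, "wy": 0, "wz": 0, "dx": 0, "dy": 0, "dz": -1.5, "claw": 0.49}
    - {"wx": 0, "wy": 0, "wz": 0, "dx": 0, "dy": 0, "dz": -2, "claw": 0.49}
    - {"wx": 0, "wy": 0, "wz": 0, "dx": 0, "dy": 0, "dz": -2, "claw": 0.49}
    - {"wx": 0, "wy": 0, "wz": 0, "dx": 0, "dy": 0, "dz": -1.5, "claw": 0.49}
    - {"wx": 0, "wy": 0, "wz": 0, "dx": 1.5, "dy": 0, "dz": 0, "claw": 0.49}
    - {"wx": 0, "wy": 0, "wz": 0, "dx": 2, "dy": 0, "dz": 0, "claw": 0.49}
    - {"wx": 0, "wy": 0, "wz": 0, "dx": 1.5, "dy": 0, "dz": 0, "claw": 0.49}
    - {"wx": 0, "wy": 0, "wz": 0, "dx": 0, "dy": 0, "dz": 0, "claw": 0.49}
  grip_force: 40

```text
clock: 19.1
tool_pos: [0.5071, -0.2797, 0.2211]
tool_rot: [-0.0, -0.0, 1.0, 0.0]
contact_force: [0.3, -0.3, -1.2]
gripper_width: 0.0421
grasp_force: 4.8
```

```bash
python3 - <<'E'
from m import *
f,P,Q,s=look('w11.png'); rel([.552,.282,.22])
ok=(abs(P[:,0]-.559)<.02)&(abs(P[:,1]+.28)<.02)
q=P[ok&(P[:,2]>.05)&(P[:,2]<.13)]; print(np.histogram(q[:,2],np.arange(.05,.122,.004)))
q=P[ok&(P[:,2]>.078)&(P[:,2]<.086)]; print('bead top',len(q),circ(q),np.median(q[:,2]))
A=np.c_[q[:,:2]-q[:,:2].mean(0),np.ones(len(q))]; print('slope',np.linalg.lstsq(A,q[:,2],rcond=None)[0])
for a,b in ((-.06,-.04),(.034,.038)):
    t=Q[(Q[:,2]>a)&(Q[:,2]<b)&(abs(Q[:,1])<.026)&(abs(Q[:,0])<.014)]; print('tongs',len(t),np.percentile(t,[2,98],axis=0).round(4).tolist())
E
```

```text
turn [-0.02  0.06  0.01] then shift cm [-4.36 56.19  0.12] | at [ 0.5084 -0.2799  0.2212] F [ 0.15  0.17 -0.96] w 0.0417 t 19.15
(array([ 50,  51, 248,  46,  46,  55,  62, 189, 387,  19,  21,  20,  20,
        24,  31,  83,   0]), array([0.05 , 0.054, 0.058, 0.062, 0.066, 0.07 , 0.074, 0.078, 0.082,
       0.086, 0.09 , 0.094, 0.098, 0.102, 0.106, 0.11 , 0.114, 0.118]))
bead top 576 (array([ 0.5589, -0.28  ]), np.float64(12.7)) 0.08239509132339473
slope [ 0.03822244 -0.0047259   0.0822128 ]
tongs 9429 [[-0.0079, -0.0245, -0.0563], [0.0126, 0.0244, -0.0411]]
tongs 946 [[-0.0081, -0.0212, 0.0349], [0.0114, 0.0217, 0.0376]]
```

The bead is level on the pin at (0.559, −0.280), within 1 mm. Back to the stand with the tongs.

Request:
play_rows:
  rows:
    - {"wx": 0, "wy": 0, "wz": 0, "dx": 0, "dy": 2.5, "dz": 0, "claw": 0.49}
    - {"wx": 0, "wy": 0, "wz": 0, "dx": 0, "dy": 4, "dz": 0, "claw": 0.49}
    - {"wx": 0, "wy": 0, "wz": 0, "dx": 0, "dy": 4.5, "dz": 0, "claw": 0.49}
    - {"wx": 0, "wy": 0, "wz": 0, "dx": 0, "dy": 4.5, "dz": 0, "claw": 0.49}
    - {"wx": 0, "wy": 0, "wz": 0, "dx": 0, "dy": 4.5, "dz": 0, "claw": 0.49}
    - {"wx": 0, "wy": 0, "wz": 0, "dx": 0, "dy": 4.5, "dz": 0, "claw": 0.49}
    - {"wx": 0, "wy": 0, "wz": 0, "dx": -0.5, "dy": 4.5, "dz": 0, "claw": 0.49}
    - {"wx": 0, "wy": 0, "wz": 0, "dx": -0.5, "dy": 4.5, "dz": 0, "claw": 0.49}
    - {"wx": 0, "wy": 0, "wz": 0, "dx": -0.5, "dy": 4.5, "dz": 0, "claw": 0.49}
    - {"wx": 0, "wy": 0, "wz": 0, "dx": -0.5, "dy": 4.5, "dz": 0, "claw": 0.49}
    - {"wx": 0, "wy": 0, "wz": 0, "dx": -0.5, "dy": 4.5, "dz": 0, "claw": 0.49}
    - {"wx": 0, "wy": 0, "wz": 0, "dx": -0.5, "dy": 4.5, "dz": 0, "claw": 0.49}
  grip_force: 40

```text
clock: 20.35
tool_pos: [0.5389, 0.2381, 0.2211]
tool_rot: [0.001, -0.001, 1.0, 0.0]
contact_force: [1.1, -0.4, 0.1]
gripper_width: 0.0419
grasp_force: 4.8
```

Request:
play_rows:
  rows:
    - {"wx": 0, "wy": 0, "wz": 0, "dx": -0.7, "dy": 3.2, "dz": 0, "claw": 0.49}
    - {"wx": 0, "wy": 0, "wz": 0, "dx": -0.8, "dy": 2, "dz": 0, "claw": 0.49}
    - {"wx": 0, "wy": 0, "wz": 0, "dx": 0, "dy": 0, "dz": 2.5, "claw": 0.49}
    - {"wx": 0, "wy": 0, "wz": 0, "dx": 0, "dy": 0, "dz": 2.5, "claw": 0.49}
    - {"wx": 0, "wy": 0, "wz": 0, "dx": 0, "dy": 0, "dz": 2, "claw": 0.49}
    - {"wx": 0, "wy": 0, "wz": 0, "dx": 0, "dy": 0, "dz": 1, "claw": 0.49}
    - {"wx": 0, "wy": 0, "wz": 0, "dx": 0, "dy": 0, "dz": 0, "claw": 0.49}
    - {"wx": 0, "wy": 0, "wz": 0, "dx": 0, "dy": 0, "dz": 0, "claw": 0.49}
    - {"wx": 0, "wy": 0, "wz": 0, "dx": 0, "dy": 0, "dz": 0, "claw": 0.49}
  grip_force: 40

```text
clock: 21.25
tool_pos: [0.5544, 0.2879, 0.1421]
tool_rot: [0.001, -0.0, 1.0, 0.001]
contact_force: [0.5, 0.4, 0.2]
gripper_width: 0.0419
grasp_force: 4.8
```

```bash
python3 - <<'E'
from m import *
f,P,Q,s=look('w12.png'); rel([.554,.282,.065])
rects(P,(.552,.282),(('block',.036,.046),('base',.003,.009)))
for a,b in ((-.06,-.04),(.034,.038)):
    k=(Q[:,2]>a)&(Q[:,2]<b)&(abs(Q[:,1])<.026)&(abs(Q[:,0])<.014);t=Q[k]; print('tongs',len(t),np.percentile(t,[2,98],axis=0).round(4).tolist(),'world',np.percentile(P[k],[2,98],axis=0).mean(0).round(4))
E
```

```text
turn [0.07 0.16 0.05] then shift cm [ 0.03 -0.58  7.71] | at [0.5543 0.2878 0.1421] F [ 0.13  0.05 -1.32] w 0.0421 t 21.3
block 3574 [0.5298 0.2377 0.036 ] [0.5744 0.326  0.044 ] rect [552.2 281.8] [88.2 44.5] 89.7
base 12241 [0.5073 0.2168 0.003 ] [0.5977 0.347  0.009 ] rect [552.4 281.8] [130.2  90.4] 89.7
tongs 9432 [[-0.0092, -0.0244, -0.0565], [0.0113, 0.0244, -0.0412]] world [0.5531 0.2877 0.1909]
tongs 944 [[-0.0096, -0.0213, 0.0346], [0.01, 0.021, 0.0376]] world [0.5542 0.2877 0.106 ]
```

Request:
play_rows:
  rows:
    - {"wx": 0, "wy": 0, "wz": 0, "dx": 0.1, "dy": -0.58, "dz": 0, "claw": 0.49}
    - {"wx": 0, "wy": 0, "wz": 0, "dx": 0, "dy": 0, "dz": 0, "claw": 0.49}
    - {"wx": 0, "wy": 0, "wz": 0, "dx": 0, "dy": 0, "dz": 1.5, "claw": 0.49}
    - {"wx": 0, "wy": 0, "wz": 0, "dx": 0, "dy": 0, "dz": 1.5, "claw": 0.49}
    - {"wx": 0, "wy": 0, "wz": 0, "dx": 0, "dy": 0, "dz": 1.5, "claw": 0.49}
    - {"wx": 0, "wy": 0, "wz": 0, "dx": 0, "dy": 0, "dz": 1.5, "claw": 0.49}
    - {"wx": 0, "wy": 0, "wz": 0, "dx": 0, "dy": 0, "dz": 1, "claw": 0.49}
    - {"wx": 0, "wy": 0, "wz": 0, "dx": 0, "dy": 0, "dz": 0.5, "claw": 0.49}
    - {"wx": 0, "wy": 0, "wz": 0, "dx": 0, "dy": 0, "dz": 0.35, "claw": 0.49}
    - {"wx": 0, "wy": 0, "wz": 0, "dx": 0, "dy": 0, "dz": 0, "claw": 0.49}
    - {"wx": 0, "wy": 0, "wz": 0, "dx": 0, "dy": 0, "dz": 0, "claw": 0.49}
  grip_force: 40

```text
clock: 22.4
tool_pos: [0.5526, 0.2818, 0.0623]
tool_rot: [0.001, -0.0, 1.0, 0.0]
contact_force: [-1.2, -0.5, 0.1]
gripper_width: 0.0418
grasp_force: 4.8
```

Request:
play_rows:
  rows:
    - {"wx": 0, "wy": 0, "wz": 0, "dx": 0, "dy": 0, "dz": 0.05, "claw": 0.52}
    - {"wx": 0, "wy": 0, "wz": 0, "dx": 0, "dy": 0, "dz": 0, "claw": 0.56}
    - {"wx": 0, "wy": 0, "wz": 0, "dx": 0, "dy": 0, "dz": 0, "claw": 0.7}
    - {"wx": 0, "wy": 0, "wz": 0, "dx": 0, "dy": 0, "dz": 0, "claw": 1}
    - {"wx": 0, "wy": 0, "wz": 0, "dx": 0, "dy": 0, "dz": 0, "claw": 1}
    - {"wx": 0, "wy": 0, "wz": 0, "dx": 0, "dy": 0, "dz": 0, "claw": 1}
    - {"wx": 0, "wy": 0, "wz": 0, "dx": 0, "dy": 0, "dz": 0, "claw": 1}
    - {"wx": 0, "wy": 0, "wz": 0, "dx": 0, "dy": 0, "dz": 0, "claw": 1}
    - {"wx": 0, "wy": 0, "wz": 0, "dx": 0, "dy": 0, "dz": 0, "claw": 1}
  grip_force: 40

```text
clock: 23.3
tool_pos: [0.552, 0.2814, 0.0613]
tool_rot: [-0.0, -0.0, 1.0, -0.0]
contact_force: [0.5, -0.1, -0.3]
gripper_width: 0.0857
grasp_force: 0.0
```

Request:
play_rows:
  rows:
    - {"wx": 0, "wy": 0, "wz": 0, "dx": 0, "dy": 0, "dz": -1, "claw": 1}
    - {"wx": 0, "wy": 0, "wz": 0, "dx": 0, "dy": 0, "dz": -2, "claw": 1}
    - {"wx": 0, "wy": 0, "wz": 0, "dx": 0, "dy": 0, "dz": -3, "claw": 1}
    - {"wx": 0, "wy": 0, "wz": 0, "dx": 0, "dy": 0, "dz": -4, "claw": 1}
    - {"wx": 0, "wy": 0, "wz": 0, "dx": 0, "dy": 0, "dz": -4, "claw": 1}
    - {"wx": 0, "wy": 0, "wz": 0, "dx": 0, "dy": 0, "dz": -3, "claw": 1}
    - {"wx": 0, "wy": 0, "wz": 0, "dx": 0, "dy": 0, "dz": 0, "claw": 1}
    - {"wx": 0, "wy": 0, "wz": 0, "dx": 0, "dy": 0, "dz": 0, "claw": 1}
    - {"wx": 0, "wy": 0, "wz": 0, "dx": 0, "dy": 0, "dz": 0, "claw": 1}
    - {"wx": 0, "wy": 0, "wz": 0, "dx": 0, "dy": 0, "dz": 0, "claw": 1}
  grip_force: 40

```text
clock: 24.3
tool_pos: [0.5508, 0.2809, 0.2293]
tool_rot: [-0.002, -0.0, 1.0, -0.001]
contact_force: [-1.2, -0.8, -0.4]
gripper_width: 0.0853
grasp_force: 0.0
```

```bash
python3 - <<'E'
from m import *
f,P,Q,s=look('w13.png'); rel([.552,.282,.23])
rects(P,(.552,.282),(('bow',.106,.115),('block',.036,.046)))
t=grab('top');T=cloud(t).reshape(-1,3)
rects(T,(.559,-.28),(('bead+',.078,.09),),.02,.02)
rects(T,(.536,-.01),(('things',.02,.04),),.04,.13)
E
```

```text
turn [-0.08 -0.19  0.06] then shift cm [-0.11  0.1  -0.06] | at [0.5509 0.281  0.2294] F [0.05 0.65 0.25] w 0.0855 t 24.35
bow 1330 [0.5408 0.2633 0.1061] [0.5607 0.2997 0.112 ] rect [550.8 281.5] [19.9 36.4] 0.1
block 1831 [0.5298 0.2376 0.0361] [0.5742 0.3259 0.046 ] rect [552.3 281.7] [88.2 44.3] 89.6
bead+ 39 [ 0.5453 -0.2895  0.0788] [ 0.5697 -0.2657  0.0897] rect [ 556.5 -277.7] [23.  23.3] 44.8
things 211 [ 0.4966 -0.1353  0.02  ] [0.5759 0.1076 0.0389] rect [536.3 -13.9] [ 79.3 242.9] 0.0
```

Tongs stand upright in the pocket, about 1.5 mm off centre, and the bead is on its seat. Handing in.

```bash
python3 -c "
from rig import workorder
print(workorder.job_done())"
```

```text
the job is handed in; nothing more can be done
None
```

I handed the job in at about 24 s: the bead is on the pin with the seat bottomed at about 12 N, and the tongs are back upright in their stand about 1.5 mm off centre; the hand-in returned no verdict.

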